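# Assemble a sieve stack on the shaker

## Task

Assemble the sieve stack on the little shaker's receiver pan, one part at a time from the bottom up: the blue (fine) sieve into the pan, then the yellow (medium) one, then the red (coarse) one, and last the white lid, each fully seated in the part below. Leave the green sieve and the two vials where they stand, and leave the finished stack standing free.

Things in the scene. Friction and masses are not known exactly. Their poses are not given: they have to be found in the camera images.
- shaker_base: Round white shaker base, fixed to the worktop, 104 mm across, 28 mm high, small black control panel on its front (-x side). In its middle a fixed aluminium receiver pan, an open cup 58 mm across outside, bore 50 mm, rim 62 mm above the worktop. Origin: centre of the underside, z up.
- pan_mouth (a point): Centre of the receiver pan's open mouth, at the height of its rim, 62 mm above the origin of the shaker base; axes parallel to those of the base. A seated sieve's shoulder rests at this height, its origin 9 mm below.
- sieve_blue: Loose sieve, blue plastic frame, open top, fine mesh, 80 g. Frame 58 mm across, bore 50, shoulder (underside) at z = 9 mm, mesh at 14, rim at 39. Spigot below 46 mm across, 9 deep, foot tapering to 38: drops into the bore below until the shoulder rests on its rim (30 mm from sieve to sieve). Grip the frame outside, above the shoulder. Origin: centre of the spigot's underside, z up.
- sieve_yellow: Loose sieve, yellow plastic frame, open top, medium mesh, 80 g. Frame 58 mm across, bore 50, shoulder (underside) at z = 9 mm, mesh at 14, rim at 39. Spigot below 46 mm across, 9 deep, foot tapering to 38: drops into the bore below until the shoulder rests on its rim (30 mm from sieve to sieve). Grip the frame outside, above the shoulder. Origin: centre of the spigot's underside, z up.
- sieve_red: Loose sieve, red plastic frame, open top, coarse mesh, 80 g. Frame 58 mm across, bore 50, shoulder (underside) at z = 9 mm, mesh at 14, rim at 39. Spigot below 46 mm across, 9 deep, foot tapering to 38: drops into the bore below until the shoulder rests on its rim (30 mm from sieve to sieve). Grip the frame outside, above the shoulder. Origin: centre of the spigot's underside, z up.
- lid: Loose white lid, 60 g: spigot like the sieves' (46 mm across, 9 deep, foot tapering to 38), flange 58 mm across from z = 9 to 15 mm, upright round black grip knob 24 mm across from z = 15 to 44 mm; grip the knob from above, fingertips clear of the flange. Origin: centre of the spigot's underside, z up. Seated, its origin is 30 mm above the red sieve's.
- sieve_green: Loose spare sieve, green plastic frame, open top, mesh floor, 80 g, of the same shape and size as the others (58 mm across, 39 mm high). Not part of this stack: leave it where it is. Origin: centre of its underside, z up.
- vial_red_cap: Loose sample vial with a red screw cap, 17 mm diameter, 45 mm tall, standing upright among the parts; origin at the centre of its underside. To be left standing where it is.
- vial_yellow_cap: Loose sample vial with a yellow screw cap, 17 mm diameter, 45 mm tall, standing upright among the parts; origin at the centre of its underside. To be left standing where it is.
There are look-alikes about, which are no part of the job. Leave any purple look-alike of the sieve_blue alone.

How it is judged (in metres and radians):
On the way, in this order (a step that is already met when the one before it is completed fails the run):
1. the blue sieve is seated in the receiver pan (horizontal distance between sieve_blue and pan_mouth below 0.006 m and z of sieve_blue in the frame of pan_mouth between -0.012 and -0.006 m and angle between sieve_blue's own z axis and vertical below 0.08 rad), for 0.2 s.
2. the yellow sieve is seated on the blue one (horizontal distance between sieve_yellow and sieve_blue below 0.006 m and z of sieve_yellow in the frame of sieve_blue between 0.027 and 0.033 m and angle between sieve_yellow's own z axis and vertical below 0.08 rad), for 0.2 s.
3. the red sieve is seated on the yellow one (horizontal distance between sieve_red and sieve_yellow below 0.006 m and z of sieve_red in the frame of sieve_yellow between 0.027 and 0.033 m and angle between sieve_red's own z axis and vertical below 0.08 rad), for 0.2 s.
4. the lid is seated on the red sieve (horizontal distance between lid and sieve_red below 0.006 m and z of lid in the frame of sieve_red between 0.027 and 0.033 m and angle between lid's own z axis and vertical below 0.08 rad), for 0.2 s.
At the end, for the whole second after the job is handed in: From the bottom: blue sieve in the receiver pan, yellow on blue, red on yellow, lid on red, each within 6 mm of the axis and 3 mm of the seated height relative to the part below, within 0.08 rad of upright and at rest (below 0.02 m/s); the green sieve and both vials within 25 mm of where they stood (all of step 1 and all of step 2 and all of step 3 and all of step 4 and linear speed of each of sieve_blue, sieve_yellow, sieve_red, lid below 0.02 m/s and distance of each of sieve_green, vial_red_cap, vial_yellow_cap from where it was at the start of the episode below 0.025 m); the robot touches nothing.
It fails at once if the green spare sieve is shifted by more than 25 mm or knocked over (distance of sieve_green from where it was at the start of the episode above 0.025 m or angle between sieve_green's own z axis and vertical above 0.5 rad).
It fails at once if the red-capped vial is shifted by more than 25 mm or knocked over (distance of vial_red_cap from where it was at the start of the episode above 0.025 m or angle between vial_red_cap's own z axis and vertical above 0.5 rad).
It fails at once if the yellow-capped vial is shifted by more than 25 mm or knocked over (distance of vial_yellow_cap from where it was at the start of the episode above 0.025 m or angle between vial_yellow_cap's own z axis and vertical above 0.5 rad).
It also fails if it takes over 96 s, if anything falls off the work surface, if the arm or the gripper's body presses on something with over 40 N, if the wrist force passes 120 N, or if a joint passes its speed limit or range.

## Robot

A 7-joint arm with a two-finger parallel gripper is mounted at the origin on a cart in front of the work surface, level with it; the furniture and walls round the work are solid. World frame = base frame: x ahead of the robot, y to its left, z up, the work surface at z = 0. Lengths are in mm, angles in rad, forces in N, time in s.
With the tool pointing down it reaches from about 425 to 1025 mm from the base axis. Payload 3.6 kg.
Tool frame: the origin (TCP) lies between the finger pads; the fingertips stand 17 mm ahead of it and the grasp point (between the pads) lies 2 mm behind it; z points along the fingers, y is the line along which they close (so a half turn about z gives the same grasp; the last joint's range is limited). The gripper opens to 85 mm and grips with 20 to 120 N. Pads are 22 mm wide; open, the fingers measure 114 mm over their backs; the gripper's body (76 mm by 85 mm) begins 54 mm behind the grasp point. The pads swing forward as they close: fully open they stand 13 mm farther back than shut.
Start: joints at [-1.341, 0.591, 0.048, 1.609, -0.033, 0.943, -0.034], TCP at [230.669, 687.329, 248.302] pointing down, gripper open.
Joint ranges: [-2.69, 2.69], [-0.47, 2.24], [-1.27, 1.36], [0.19, 2.51], [-1.53, 4.68], [0.08, 2.07], [-3.09, 3.09]. Speed limits (rad/s): [2.57, 2.57, 3.14, 3.14, 3.14, 3.14, 3.14].

## Interface

Orientations are given as a unit quaternion [w, x, y, z].
In Python, from station import manip gives the robot as it stands.
- The arm moves only by the tool step_arm, never from a script. Its argument "deltas" is text: rows parted by semicolons, each of 6 numbers parted by spaces: the shift along the tool's x, y, z in mm, then the turn, a rotation vector about the tool's x, y, z in rad. A call has 1 to 12 rows; each row shifts and turns the commanded pose from where the row before left it, along the tool's axes as they then stand; what a row does not reach is not made up. A row lasts 1/8 s, in which the tool goes at most 62.5 mm and 10.7 degrees, less where a joint would pass 70% of its speed; a pose out of reach is approached as far as the arm can. A call is refused whole if a number of a shift passes 62.5 or a number of a turn 0.188, either way. A call with a gripper value outside its range is refused whole. "jaw" is the finger opening in mm, from 0 to 85.4, set as the call begins (left out, the last holds). The fingers move at their own pace and stop on an object; "force" is the grip in N (left out, the last holds). Time passes only in rows, so rows that do not move let the fingers close. It gives the time, the measured TCP pose, the force, the opening and the grip force at its end, in the units of the state.
- manip.get_obs(): the state, without advancing time (a new reading comes with each control period).
- manip.get_image(name): name is "scene" or "side" or "wrist"; returns a dict with "image" (400x640x3 uint8, red, green, blue), "camera_matrix" (3x3 intrinsics, pixels), "R" (3x3) and "t" (3): a world point X has camera coordinates R X + t. Camera axes: x right, y down, z forward; pixel columns grow to the right and rows downward; lengths in mm; the calibration is good to about 2 mm. The wrist camera is an equidistant fisheye: a pixel r from the principal point sees the ray r / f radians off the axis. A picture is of the moment at which its call begins. There is no depth.
- manip.hand_in(): hands the job in; it is judged then, once.
The state is a dict: "time_s": time; "joint_positions": joint angles; "qvel": joint speeds; "effort": joint torques, N m; "eef_pos": TCP position; "tool_rot": TCP orientation; "force": force on the tool from outside, world axes, zero at the start; "moment": the same for the moment, N m; "grip_width": opening from 0.0 (shut) to 1.0 (fully open); "finger_force": force on a finger pad.
Only numpy, scipy, OpenCV 4.12 (cv2) and the standard library are available. Lean on these libraries where they do the work, as an engineer would, in place of code of your own. Each camera call takes 0.05 s, during which the arm holds its last target. There are 200 camera calls.

## Working session

There is one attempt and no reset: what is moved stays moved. The work goes in short steps, Python scripts to look and compute and a tool call to move; the robot and the scene stay as the last step left them, time stands still between calls to the robot, and variables do not carry over. Pictures are saved under pics/ and viewed, at most 14 in all, crops included, and the job is handed in when it is done.

Besides the shell and the picture viewer there is one more tool, called as name(argument=value, ...) on one line, values as JSON. step_arm: Moves the arm, as the interface text tells. Its arguments: {"type":"object","properties":{"deltas":{"type":"string"},"jaw":{"type":"number"},"force":{"type":"number"}},"required":["deltas"]}

```bash
ls; mkdir -p pics; python3 - <<'E'
from station import manip
import cv2,json,pickle
o=manip.get_obs();print(o)
d={}
for n in("scene","side","wrist"):
    d[n]=manip.get_image(n);cv2.imwrite(f"pics/{n}0.png",d[n]["image"][:,:,::-1])
    print(n,d[n]["camera_matrix"],d[n]["R"],d[n]["t"])
pickle.dump(d,open("d0.pkl","wb"))
E
```

```text
pics
{'time_s': 0.0, 'joint_positions': array([-1.34049871,  0.59213865,  0.04829852,  1.60982456, -0.0333332 ,
        0.94270096, -0.03365842]), 'qvel': array([-0.00215013,  0.00078437, -0.00093044,  0.00013979,  0.00072376,
        0.00151565,  0.00188935]), 'effort': array([ 7.71155828e-04, -5.48689985e+01,  1.54708274e+00, -1.98123676e+01,
        9.35646531e-03,  8.82655790e-03, -3.74595160e-06]), 'eef_pos': array([230.40453975, 686.58117731, 247.1259423 ]), 'tool_rot': array([-1.32619793e-04,  1.61141234e-01,  9.86930706e-01, -1.12536614e-03]), 'force': array([ 0.38499404, -1.11479813, -0.46836997]), 'moment': array([ 0.01680134,  0.03512356, -0.03695006]), 'finger_force': 0.0, 'grip_width': 0.9965290980220908}
scene [[384.36809426   0.         322.73032766]
 [  0.         384.36809426 206.34495497]
 [  0.           0.           1.        ]] [[-0.58392474 -0.81180301 -0.00278772]
 [-0.63739099  0.46059255 -0.61772747]
 [ 0.50275703 -0.35892948 -0.78638731]] [144.41876503 444.41820168 631.5361952 ]
side [[487.16207191   0.         313.03995862]
 [  0.         487.16207191 195.73084592]
 [  0.           0.           1.        ]] [[-0.83838269 -0.54506339 -0.00451174]
 [-0.27492196  0.42998617 -0.85995919]
 [ 0.47067226 -0.71973453 -0.51034286]] [321.5951893  299.99252333 664.81970536]
wrist [[309.70691629   0.         322.44329631]
 [  0.         309.70691629 200.05611438]
 [  0.           0.           1.        ]] [[ 0.31898911  0.94775542 -0.00236739]
 [ 0.90474985 -0.30376875  0.29858374]
 [ 0.28226522 -0.09738686 -0.9543805 ]] [-723.73621406  -38.10606805  381.70047084]
```

View pics/scene0.png

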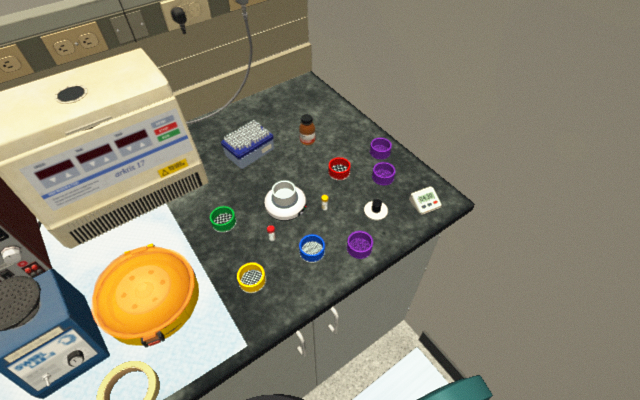

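View pics/side0.png

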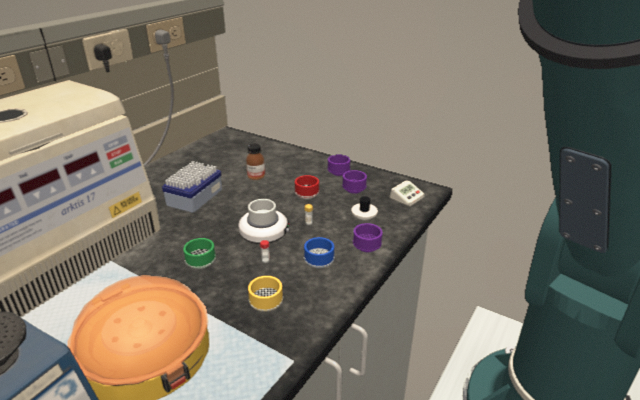

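View pics/wrist0.png

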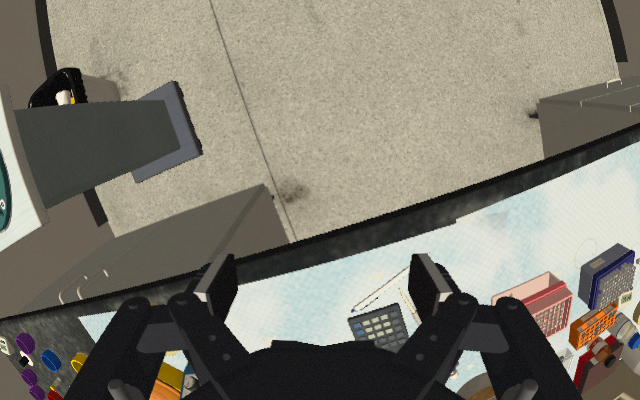

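The scene view shows these candidates:
- Blue sieve at (312,248). The purple look-alikes are at (360,243), (384,173) and (381,148).
- Yellow sieve at (251,277), red sieve at (339,168), green sieve at (222,218).
- White lid with black knob at (376,208). The white device at (425,200) is a timer.
- Pan at (285,193).
- Red-cap vial at (271,233), yellow-cap vial at (325,202).

The side view agrees: blue (319,251), yellow (265,292), red (307,186), lid (365,208), pan (262,215).

The wrist view doesn't cover the parts closely yet.

```bash
cat > h.py <<'E'
import numpy as np,cv2,pickle
HSV=dict(blue=((100,140,60),(118,255,255)),purple=((125,80,40),(150,255,255)),yellow=((20,120,90),(32,255,255)),
 red=((174,150,60),(180,255,255)),green=((60,120,40),(85,255,255)))
def mask(im,c,box=None):
    h=cv2.cvtColor(im,cv2.COLOR_RGB2HSV)
    m=cv2.inRange(h,*map(np.array,HSV[c]))
    if c=="red": m|=cv2.inRange(h,np.array((0,150,60)),np.array((6,255,255)))
    if box:
        k=np.zeros_like(m);x0,y0,x1,y1=box;k[y0:y1,x0:x1]=255;m&=k
    return m
def ray(cam,uv,fish=False):
    K=cam["camera_matrix"];R=np.array(cam["R"]);t=np.array(cam["t"])
    x,y=(uv[0]-K[0,2])/K[0,0],(uv[1]-K[1,2])/K[1,1]
    if fish:
        r=np.hypot(x,y);s=np.sin(r)/r if r>1e-9 else 1
        d=np.array([x*s,y*s,np.cos(r)])
    else: d=np.array([x,y,1.])
    d=R.T@d
    return -R.T@t,d/np.linalg.norm(d)
def plane(cam,uv,z,fish=False):
    c,d=ray(cam,uv,fish);return c+d*(z-c[2])/d[2]
def tri(rays):
    A=sum(np.eye(3)-np.outer(d,d) for c,d in rays);b=sum((np.eye(3)-np.outer(d,d))@c for c,d in rays)
    X=np.linalg.solve(A,b);return X,[np.linalg.norm(np.cross(X-c,d)) for c,d in rays]
def big(m):
    cs,_=cv2.findContours(m,cv2.RETR_EXTERNAL,cv2.CHAIN_APPROX_NONE);return max(cs,key=cv2.contourArea)
def blob(im,c,box):
    m=mask(im,c,box);p=np.argwhere(m)[:,::-1];return cv2.convexHull(p.astype(np.int32)),len(p)
E
python3 - <<'E'
from h import *
d=pickle.load(open("d0.pkl","rb"))
B=dict(blue=((295,230,330,266),(300,233,338,270)),yellow=((233,260,270,294),(245,272,286,312)),red=((326,154,354,182),(292,173,323,200)),green=((207,203,240,235),(180,235,220,270)),
 purple=((345,228,376,260),(350,222,385,253)))
for c,(b1,b2) in B.items():
    C=[];E=[]
    for n,b in(("scene",b1),("side",b2)):
        cam=d[n];h,k=blob(cam["image"],c,b);p=h[:,0,:]
        x,y,w,hh=cv2.boundingRect(h);M=cv2.moments(h);cc=(M["m10"]/M["m00"],M["m01"]/M["m00"])
        C.append(ray(cam,cc))
        o,dr=ray(cam,cc);hz=dr[:2]/np.linalg.norm(dr[:2])
        top=plane(cam,(cc[0],y),39)[:2]-29*hz; bot=plane(cam,(cc[0],y+hh),9)[:2]+29*hz
        E.append((np.round(top),np.round(bot)))
        print(c,n,k,(x,y,w,hh),E[-1])
    print(c,*[np.round(v,1) for v in tri(C)])
# others by hand pixels: pan mouth, lid knob top, vial caps
P=dict(panmouth=((284,184),(262,206)),knobtop=((377,201),(364.5,199)),vr=((271,229),(265,244)),vy=((325,198),(309,207)))
for k,(a,b) in P.items(): print(k,*[np.round(v,1) for v in tri([ray(d["scene"],a),ray(d["side"],b)])])
for n,(x,y,w,h) in(("scene",(200,130,250,170)),):
    im=d[n]["image"][y:y+h,x:x+w];cv2.imwrite("pics/crop0.png",cv2.resize(im[:,:,::-1],None,fx=3.2,fy=3.2,interpolation=cv2.INTER_CUBIC))
E
```

```text
blue scene 348 (299, 234, 26, 27) (array([ 443., -112.]), array([ 449., -112.]))
blue side 585 (304, 237, 30, 28) (array([ 444., -113.]), array([ 448., -120.]))
blue [ 442.9 -110.5   29.5] [0.8 0.8]
yellow scene 466 (236, 262, 30, 31) (array([457.,  29.]), array([464.,  47.]))
yellow side 819 (248, 275, 35, 34) (array([458.,  33.]), array([465.,  33.]))
yellow [457.9  37.9  29.9] [0.7 0.7]
red scene 321 (328, 157, 23, 23) (array([ 608., -311.]), array([ 608., -314.]))
red side 418 (295, 175, 24, 21) (array([ 606., -315.]), array([ 612., -322.]))
red [ 604.2 -310.1   30.8] [0.6 0.6]
green scene 383 (209, 206, 27, 26) (array([634.,   8.]), array([643.,  26.]))
green side 597 (184, 238, 30, 28) (array([634.,  12.]), array([646.,  12.]))
green [635.4  16.4  29.9] [0.7 0.7]
purple scene 610 (347, 230, 27, 29) (array([ 392., -203.]), array([ 385., -208.]))
purple side 708 (353, 223, 30, 29) (array([ 389., -206.]), array([ 386., -208.]))
purple [ 387.2 -205.    26.7] [0.7 0.7]
panmouth [ 616.3 -151.5   54.1] [5.1 5.1]
knobtop [ 451.  -310.9   41.6] [1.5 1.5]
vr [531.7 -58.1  42.4] [0.5 0.5]
vy [ 532.  -212.1   44.8] [0.4 0.4]
```

View pics/crop0.png

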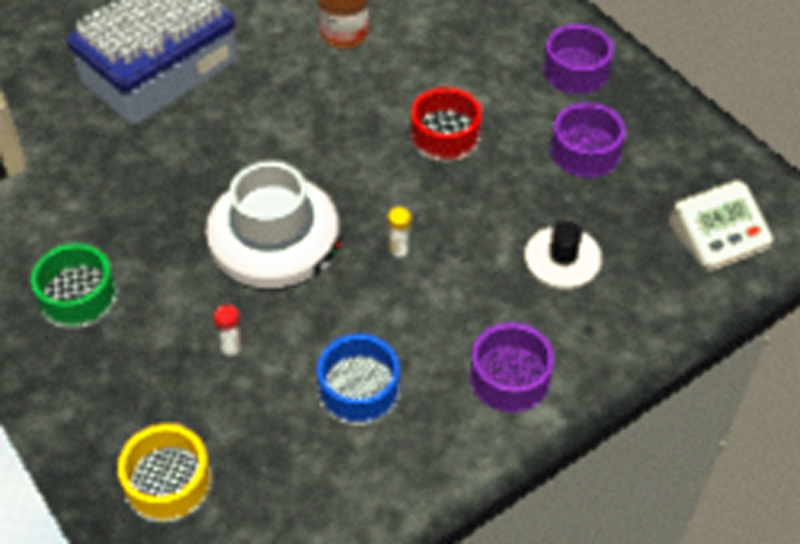

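The crop confirms it. Blue is at crop (360,378), saturated blue with a fine mesh; its neighbour at (513,367) is purple. Yellow is at (165,470), red at (447,122), the lid at (564,252) and the pan at (269,195). Next I'll move over the parts.

step_arm(deltas="-18 -23 -2 0 0 0;-36 -46 -4 0 0 0;-36 -46 -4 0 0 0;-36 -46 -4 0 0 0;-36 -46 -4 0 0 0;-36 -46 -4 0 0 0;-36 -46 -4 0 0 0;-36 -46 -4 0 0 0;-36 -46 -4 0 0 0;-36 -46 -4 0 0 0;-36 -46 -4 0 0 0;-18 -23 -2 0 0 0", jaw=85)

```text
time_s: 1.65
eef_pos: [445.6, 78.1, 292.6]
tool_rot: [0.0, 0.164, 0.987, -0.0]
force: [-0.3, -0.1, 0.5]
grip_width: 0.993
finger_force: 0.0
```

step_arm(deltas="0 0 0 0 0 0.178;0 0 0 0 0 0.178;0 0 0 0 0 0.178;0 0 0 0 0 0.178;0 0 0 0 0 0.178;0 0 0 0 0 0.178;0 0 0 0 0 0.178")

```text
time_s: 2.52
eef_pos: [444.8, 81.6, 292.2]
tool_rot: [-0.0, 0.709, 0.705, -0.0]
force: [0.5, 0.3, -0.2]
grip_width: 0.994
finger_force: 0.0
```

```bash
cat > snap.py <<'E'
import sys,pickle,cv2
from station import manip
n,k=sys.argv[1:3]
a=manip.get_image(n);a["obs"]=manip.get_obs();pickle.dump(a,open(f"{k}.pkl","wb"));cv2.imwrite(f"pics/{k}.png",a["image"][:,:,::-1])
import numpy as np;print(np.round(-np.array(a["R"]).T@a["t"]),np.round(a["R"][2],2))
E
python3 snap.py wrist w1
```

```text
[445. 158. 419.] [-0.   -0.3  -0.95]
```

step_arm(deltas="-30 15 0 0 0 0;-45 20 0 0 0 0;-45 20 0 0 0 0;-30 15 0 0 0 0;0 0 0 0 0 0;0 0 0 0 0 0")

```text
time_s: 3.32
eef_pos: [514.7, -67.5, 291.9]
tool_rot: [-0.001, 0.706, 0.708, -0.0]
force: [-0.2, 0.0, -0.1]
grip_width: 0.994
finger_force: 0.0
```

```bash
python3 snap.py wrist w2
```

```text
[514.   9. 419.] [-0.   -0.3  -0.95]
```

View pics/w2.png

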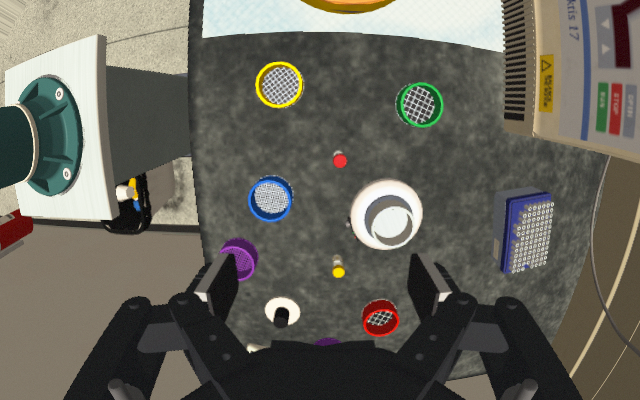

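The wrist view shows yellow (279,84), green (420,104), blue (270,198), purple (239,258), lid (281,312), red (381,317), the pan about (390,220), and the vials at (340,160) and (338,270).

```bash
cat >> h.py <<'E'
from scipy.optimize import least_squares
def circ(pts,cam,z,fish=True,half=True):
    """far-half circle fit of contour pixels cast on plane z"""
    W=np.array([plane(cam,p,z,fish)[:2] for p in pts]);c=-np.array(cam["R"]).T@cam["t"]
    x0=W.mean(0)
    for _ in range(4):
        S=W[(W-x0)@(x0-c[:2])>0] if half else W
        r=least_squares(lambda q:np.hypot(*(S-q[:2]).T)-q[2],[*x0,29],loss="soft_l1")
        x0=r.x[:2]
    return r.x
E
python3 - <<'E'
from h import *
w=[pickle.load(open(f"w{i}.pkl","rb")) for i in(1,2)]
G=dict(blue=(445,-112),yellow=(459,36),red=(606,-312),green=(636,14))
def proj(cam,X):
    q=np.array(cam["R"])@X+cam["t"];K=cam["camera_matrix"];th=np.arctan2(np.hypot(*q[:2]),q[2])
    return K[:2,2]+K[0,0]*th*q[:2]/np.hypot(*q[:2])
for c,g in G.items():
    res=[]
    for cam in w:
        u=proj(cam,np.array([*g,30.]));b=[int(max(0,v)) for v in(u[0]-35,u[1]-35,u[0]+35,u[1]+35)]
        h,k=blob(cam["image"],c,b);p=h[:,0,:]
        # densify hull: contour of filled hull
        m=np.zeros((400,640),np.uint8);cv2.fillConvexPoly(m,h,255);p=big(m)[:,0,:]
        res.append([circ(p,cam,z) for z in(0,60)])
    a,b=res;D0=(a[0]-b[0])[:2];D1=(a[1]-b[1])[:2];s=-(D0@(D1-D0))/((D1-D0)@(D1-D0))
    print(c,"z",round(60*s),[np.round(r[0]+(r[1]-r[0])*39/60,1) for r in res])
for i,cam in enumerate(w):
  for nm,g in(("pan",(616,-150)),):
    u=proj(cam,np.array([*g,45.])).astype(int);print(nm,u)
    if i: 
        c=cam["image"][u[1]-45:u[1]+45,u[0]-45:u[0]+45,::-1];cv2.imwrite("pics/crop_pan.png",cv2.resize(c,None,fx=6,fy=6,interpolation=cv2.INTER_CUBIC));print("org",u-45)
E
```

```text
blue z 40 [array([ 444. , -111.2,   28.7]), array([ 444.1, -110.9,   28.5])]
yellow z 41 [array([460. ,  36.6,  29.1]), array([460.1,  37.4,  29.1])]Traceback (most recent call last):
  File "<stdin>", line 11, in <module>
TypeError: 'NoneType' object is not subscriptable
```

```bash
cat >> h.py <<'E'
def proj(cam,X):
    q=np.array(cam["R"])@X+cam["t"];K=cam["camera_matrix"];th=np.arctan2(np.hypot(*q[:2]),q[2])
    return K[:2,2]+K[0,0]*th*q[:2]/np.hypot(*q[:2])
E
python3 - <<'E'
from h import *
o=[]
for i in(1,2):
    cam=pickle.load(open(f"w{i}.pkl","rb"))
    u=proj(cam,np.array([616,-150,45.])).astype(int)
    print("org",u-40)
    c=cam["image"][u[1]-40:u[1]+40,u[0]-40:u[0]+40,::-1];o.append(cv2.resize(c,None,fx=5,fy=5,interpolation=cv2.INTER_CUBIC))
cv2.imwrite("pics/crop_pan.png",np.hstack(o))
E
```

```text
org [391 274]
org [358 190]
```

View pics/crop_pan.png

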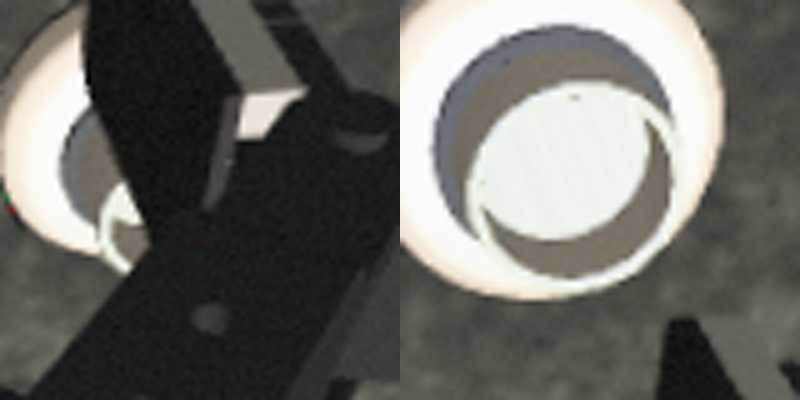

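```bash
python3 - <<'E'
from h import *
cam=pickle.load(open("w2.pkl","rb"));d=pickle.load(open("d0.pkl","rb"))
q=np.array([(468,190),(678,180),(565,80),(572,294),(490,125),(640,98),(490,245),(655,250)],float)
p=(q-[400,0])/5+[358,190]-.4
for z in(52,62,72): print(z,circ(p,cam,z,half=False).round(1))
c=p[:4].mean(0);print(*tri([ray(cam,c,True),ray(d["scene"],(283.7,188.5)),]))
E
```

```text
52 [ 605.5 -142.2   29.2]
62 [ 603.  -138.1   28.4]
72 [ 600.5 -133.9   27.6]
[ 600.57428052 -136.94467383   66.36436404] [np.float64(1.0939788427832398), np.float64(1.0939788427832025)]
```

step_arm(deltas="-13 -20 20 0 0 0;-15 -25 35 0 0 0;-15 -25 40 0 0 0;0 0 40 0 0 0;0 0 20 0 0 0;0 0 0 0 0 0")

```text
time_s: 4.12
eef_pos: [444.1, -109.8, 136.3]
tool_rot: [-0.002, 0.706, 0.708, -0.001]
force: [0.4, 0.4, -0.0]
grip_width: 0.999
finger_force: 0.0
```

step_arm(deltas="-1 0 30 0 0 0;0 0 40 0 0 0;0 0 25 0 0 0;0 0 12 0 0 0;0 0 0 0 0 0")

```text
time_s: 4.75
eef_pos: [445.8, -112.0, 30.6]
tool_rot: [0.0, 0.706, 0.708, 0.0]
force: [0.8, 0.3, 0.2]
grip_width: 0.995
finger_force: 0.0
```

step_arm(deltas="0 0 0 0 0 0;0 0 0 0 0 0;0 0 0 0 0 0;0 0 0 0 0 0", jaw=45, force=35)

```text
time_s: 5.25
eef_pos: [445.9, -112.4, 31.6]
tool_rot: [0.001, 0.707, 0.707, 0.001]
force: [-0.6, 0.7, 7.2]
grip_width: 0.655
finger_force: 36.0
```

step_arm(deltas="0 0 -20 0 0 0;0 0 -40 0 0 0;0 0 -40 0 0 0;0 0 -20 0 0 0;-5 25 0 0 0 0;-8 50 0 0 0 0;-8 52 0 0 0 0;-5 30 0 0 0 0;0 0 0 0 0 0;0 0 0 0 0 0")

```text
time_s: 6.5
eef_pos: [600.8, -137.9, 150.3]
tool_rot: [-0.001, 0.707, 0.707, -0.0]
force: [0.5, 0.8, -0.6]
grip_width: 0.657
finger_force: 38.0
```

```bash
python3 snap.py wrist w3; python3 snap.py scene s3;python3 - <<'E'
import cv2,numpy as np
a=cv2.imread("pics/w3.png");b=cv2.imread("pics/s3.png")[110:290,200:400]
cv2.imwrite("pics/c3.png",np.hstack([a[60:400,130:530],cv2.resize(b,None,fx=1.9,fy=1.9)[:340]]))
E
```

```text
[600. -61. 277.] [-0.   -0.3  -0.95]
[ 50. 139. 772.] [ 0.5  -0.36 -0.79]
```

View pics/c3.png

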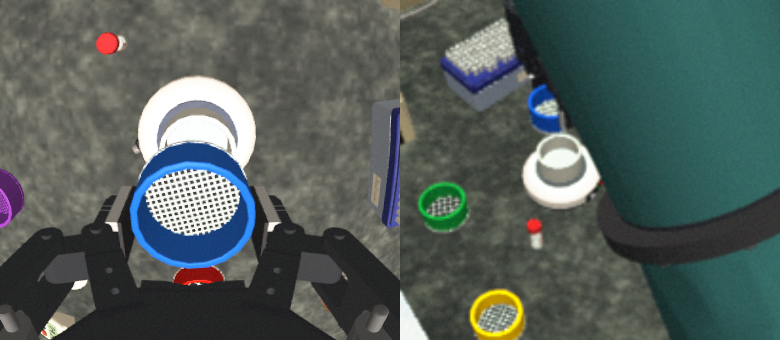

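The left half (wrist) shows blue held level, rim around full-image (323,273), with the pan base behind it. The right half (scene) shows the green sieve and the red vial untouched. I'll refine the pan axis and the held offset.

```bash
python3 - <<'E'
from h import *
a=pickle.load(open("w2.pkl","rb"));b=pickle.load(open("w3.pkl","rb"))
for cam,bx in((a,(345,175,428,254)),(b,(260,130,395,240))):
    im=cam["image"];h=cv2.cvtColor(im,cv2.COLOR_RGB2HSV);m=cv2.inRange(h,np.array((0,0,225)),np.array((180,40,255)))
    k=np.zeros_like(m);k[bx[1]:bx[3],bx[0]:bx[2]]=255;p=big(m&k)[:,0,:];hull=cv2.convexHull(p)[:,0,:]
    m2=np.zeros_like(m);cv2.fillConvexPoly(m2,hull,255);pp=big(m2)[:,0,:]
    if cam is b: pp=pp[pp[:,1]<185]
    for z in(24,28):print("base",z,circ(pp,cam,z,half=cam is a).round(1))
im=b["image"]
m=mask(im,"blue",(250,190,395,345));p=big(m)[:,0,:]
# lower half of outline = rim near edge? use camera-far side
h=cv2.convexHull(p)[:,0,:];print(cv2.boundingRect(h))
m2=np.zeros((400,640),np.uint8);cv2.fillConvexPoly(m2,h,255);pp=big(m2)[:,0,:]
for z in(150,158,162):print("blue rim",z,circ(pp,b,z).round(1))
E
```

```text
base 24 [ 603.  -137.5   49.5]
base 28 [ 602.1 -136.    49. ]
base 24 [ 603.4 -136.8   50.3]
base 28 [ 603.4 -135.6   49.5]
(259, 203, 127, 126)
blue rim 150 [ 600.1 -141.1   30.7]
blue rim 158 [ 600.1 -136.1   28.7]
blue rim 162 [ 600.1 -133.6   27.8]
```

step_arm(deltas="-1 2.5 15 0 0 0;0 0 20 0 0 0;0 0 12 0 0 0;0 0 5 0 0 0;0 0 4 0 0 0;0 0 4 0 0 0;0 0 0 0 0 0")

```text
time_s: 7.48
eef_pos: [604.9, -139.2, 90.3]
tool_rot: [0.0, 0.707, 0.707, 0.0]
force: [-0.1, 0.1, -0.5]
grip_width: 0.657
finger_force: 38.0
```

step_arm(deltas="0 -0.5 2 0 0 0;0 0 2 0 0 0;0 0 1 0 0 0;0 0 0 0 0 0")

```text
time_s: 7.98
eef_pos: [604.3, -139.2, 85.2]
tool_rot: [-0.0, 0.707, 0.707, -0.0]
force: [0.7, -0.4, -0.3]
grip_width: 0.656
finger_force: 38.0
```

step_arm(deltas="0 0 1 0 0 0;0 0 1 0 0 0;0 0 0 0 0 0")

```text
time_s: 8.35
eef_pos: [604.5, -139.2, 84.7]
tool_rot: [-0.0, 0.707, 0.707, 0.0]
force: [-2.7, 0.9, 8.2]
grip_width: 0.656
finger_force: 38.9
```

step_arm(deltas="0 0 0 0 0 0;0 0 0 0 0 0;0 0 0 0 0 0", jaw=85)

```text
time_s: 8.72
eef_pos: [604.3, -139.2, 83.1]
tool_rot: [-0.0, 0.707, 0.707, -0.0]
force: [0.0, 0.3, 0.7]
grip_width: 0.994
finger_force: 0.0
```

step_arm(deltas="0 0 -15 0 0 0;0 0 -30 0 0 0;0 0 -40 0 0 0;0 0 -40 0 0 0;0 0 -20 0 0 0;0 0 0 0 0 0")

```text
time_s: 9.48
eef_pos: [605.5, -139.7, 230.9]
tool_rot: [0.002, 0.707, 0.707, 0.001]
force: [1.1, 1.4, -0.9]
grip_width: 0.993
finger_force: 0.0
```

```bash
python3 snap.py wrist w4;python3 - <<'E'
from h import *
b=pickle.load(open("w4.pkl","rb"));cv2.imwrite("pics/c4.png",b["image"][60:400,100:540,::-1])
h,_=blob(b["image"],"blue",(250,130,400,300));print(cv2.boundingRect(h))
m2=np.zeros((400,640),np.uint8);cv2.fillConvexPoly(m2,h,255);pp=big(m2)[:,0,:]
for z in(82,92,102):print("blue rim",z,circ(pp,b,z).round(1))
print(b["obs"]["eef_pos"])
E
```

```text
[604. -63. 358.] [ 0.   -0.3  -0.95]
(289, 156, 64, 66)
blue rim 82 [ 603.8 -141.4   28.9]
blue rim 92 [ 603.8 -138.6   27.8]
blue rim 102 [ 603.8 -135.7   26.8]
[ 604.56306466 -139.21668522  229.31294034]
```

View pics/c4.png

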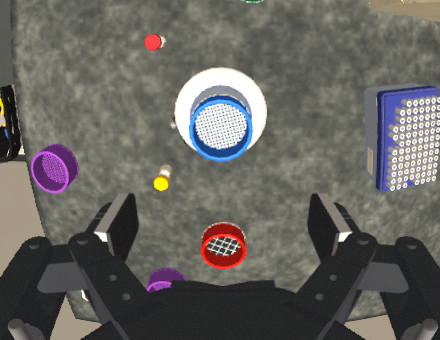

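The crop shows blue upright in the pan at crop (221,127), with the vials standing. Blue is seated, so yellow is next.

step_arm(deltas="25 -20 0 0 0 0;42 -35 0 0 0 0;42 -35 0 0 0 0;42 -35 0 0 0 0;25 -19.5 15 0 0 0;0 0 40 0 0 0;0 0 40 0 0 0;0 0 30 0 0 0;0 0 0 0 0 0")

```text
time_s: 10.65
eef_pos: [457.3, 36.3, 101.1]
tool_rot: [-0.002, 0.707, 0.707, -0.003]
force: [0.0, -0.9, 0.5]
grip_width: 0.992
finger_force: 0.0
```

step_arm(deltas="0 2 25 0 0 0;0 0 25 0 0 0;0 0 15 0 0 0;0 0 5 0 0 0;0 0 0 0 0 0")

```text
time_s: 11.28
eef_pos: [462.0, 36.6, 33.8]
tool_rot: [0.0, 0.707, 0.707, 0.0]
force: [-0.2, -0.1, 1.0]
grip_width: 0.995
finger_force: 0.0
```

step_arm(deltas="0 0 0 0 0 0;0 0 0 0 0 0;0 0 0 0 0 0;0 0 0 0 0 0", jaw=45)

```text
time_s: 11.78
eef_pos: [462.0, 36.8, 34.1]
tool_rot: [0.0, 0.707, 0.707, 0.001]
force: [-0.2, -0.3, 5.4]
grip_width: 0.654
finger_force: 36.7
```

step_arm(deltas="0 0 -25 0 0 0;0 0 -45 0 0 0;0 0 -45 0 0 0;0 0 -40 0 0 0;-25 20 0 0 0 0;-42 34 0 0 0 0;-42 34 0 0 0 0;-42 34 0 0 0 0;-25 20.5 0 0 0 0;0 0 0 0 0 0;0 0 0 0 0 0")

```text
time_s: 13.15
eef_pos: [603.2, -138.1, 187.9]
tool_rot: [-0.001, 0.707, 0.708, -0.0]
force: [-0.3, -0.3, -0.8]
grip_width: 0.654
finger_force: 38.3
```

```bash
python3 snap.py wrist w5;python3 - <<'E'
from h import *
b=pickle.load(open("w5.pkl","rb"));e=b["obs"]["eef_pos"];print(e.round(1))
h,_=blob(b["image"],"yellow",(250,190,395,345));print(cv2.boundingRect(h))
m2=np.zeros((400,640),np.uint8);cv2.fillConvexPoly(m2,h,255);pp=big(m2)[:,0,:]
for z in(0,4,8):print("yellow rim",z,circ(pp,b,e[2]+z).round(1))
E
```

```text
[603. -62. 315.] [-0.   -0.3  -0.95]
[ 603.1 -137.6  187.9]
(261, 203, 124, 125)
yellow rim 0 [ 602.4 -141.2   29.9]
yellow rim 4 [ 602.4 -138.7   28.9]
yellow rim 8 [ 602.4 -136.2   28. ]
```

step_arm(deltas="-0.5 1.4 15 0 0 0;0 0 25 0 0 0;0 0 15 0 0 0;0 0 5 0 0 0;0 0 4 0 0 0;0 0 2 0 0 0;0 0 0 0 0 0")

```text
time_s: 14.08
eef_pos: [606.0, -139.8, 122.7]
tool_rot: [0.0, 0.707, 0.707, 0.0]
force: [0.1, 0.4, -1.3]
grip_width: 0.649
finger_force: 38.3
```

step_arm(deltas="0 0 2 0 0 0;0 0 1 0 0 0;0 0 1 0 0 0;0 0 0 0 0 0")

```text
time_s: 14.58
eef_pos: [605.7, -139.6, 118.2]
tool_rot: [-0.0, 0.707, 0.707, -0.0]
force: [0.0, 0.3, -0.6]
grip_width: 0.654
finger_force: 38.3
```

step_arm(deltas="0 -0.7 1 0 0 0;0 0 1 0 0 0;0 0 0 0 0 0")

```text
time_s: 14.95
eef_pos: [605.2, -139.7, 117.2]
tool_rot: [-0.0, 0.707, 0.707, 0.0]
force: [-1.7, 0.9, 5.7]
grip_width: 0.65
finger_force: 39.0
```

Yellow makes contact at the expected height, so I'll release it.

step_arm(deltas="0 0 0 0 0 0;0 0 0 0 0 0;0 0 0 0 0 0", jaw=85)

```text
time_s: 15.32
eef_pos: [605.0, -139.8, 116.2]
tool_rot: [0.0, 0.707, 0.707, -0.0]
force: [-1.1, 0.1, 0.5]
grip_width: 0.996
finger_force: 0.0
```

step_arm(deltas="0 0 -15 0 0 0;0 0 -30 0 0 0;0 0 -40 0 0 0;0 0 -40 0 0 0;0 0 -20 0 0 0;0 0 0 0 0 0")

```text
time_s: 16.08
eef_pos: [606.2, -140.3, 264.0]
tool_rot: [0.002, 0.707, 0.707, 0.002]
force: [0.7, -0.4, -0.5]
grip_width: 0.995
finger_force: 0.0
```

```bash
python3 snap.py wrist w6;python3 - <<'E'
from h import *
b=pickle.load(open("w6.pkl","rb"));e=b["obs"]["eef_pos"];print(e.round(1))
im=b["image"];cv2.imwrite("pics/c6.png",im[60:400,100:540,::-1])
for c,bx,zs in(("yellow",(275,130,400,300),(112,122,132)),("red",(285,265,365,345),(29,39,49))):
    h,_=blob(im,c,bx);print(cv2.boundingRect(h))
    m2=np.zeros((400,640),np.uint8);cv2.fillConvexPoly(m2,h,255);pp=big(m2)[:,0,:]
    for z in zs:print(c,z,circ(pp,b,z).round(1))
b=pickle.load(open("w4.pkl","rb"));h,_=blob(b["image"],"red",(285,265,365,345))
m2=np.zeros((400,640),np.uint8);cv2.fillConvexPoly(m2,h,255);pp=big(m2)[:,0,:]
for z in (29,39,49):print("w4 red",z,circ(pp,b,z).round(1))
E
```

```text
[605. -64. 391.] [ 0.   -0.3  -0.95]
[ 605.3 -139.8  262.3]
(289, 156, 64, 66)
yellow 112 [ 604.5 -142.4   30. ]
yellow 122 [ 604.5 -139.5   29. ]
yellow 132 [ 604.5 -136.7   27.9]
(302, 271, 42, 43)
red 29 [ 606.8 -319.9   29.2]
red 39 [ 606.8 -312.8   28.4]
red 49 [ 606.7 -305.7   27.6]
w4 red 29 [ 607.  -320.2   29.7]
w4 red 39 [ 606.9 -312.3   28.8]
w4 red 49 [ 606.8 -304.5   27.9]
```

View pics/c6.png

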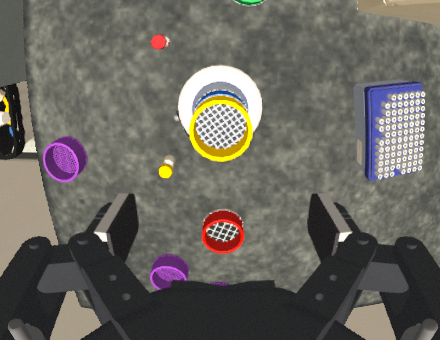

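The crop shows yellow squarely stacked on blue at crop (221,128), red at (223,232), and purple look-alikes at (169,270) and about (220,285). I'll check their clearance from red.

```bash
python3 - <<'E'
from h import *
d=pickle.load(open("d0.pkl","rb"))
for a in((384,173),(381,148)):print(plane(d["scene"],a,22).round())
E
```

```text
[ 525. -401.   22.]
[ 603. -458.   22.]
```

step_arm(deltas="-25 0 0 0 0 0;-42 1 0 0 0 0;-42 1 0 0 0 0;-40 0 0 0 0 0;-24 0 20 0 0 0;0 0 40 0 0 0;0 0 40 0 0 0;0 0 40 0 0 0;0 0 20 0 0 0;0 0 0 0 0 0")

```text
time_s: 17.38
eef_pos: [605.9, -312.0, 99.3]
tool_rot: [-0.002, 0.707, 0.707, -0.001]
force: [0.3, -0.1, 0.7]
grip_width: 0.993
finger_force: 0.0
```

step_arm(deltas="-0.5 1.5 25 0 0 0;0 0 25 0 0 0;0 0 12 0 0 0;0 0 4 0 0 0;0 0 0 0 0 0")

```text
time_s: 18.0
eef_pos: [609.3, -313.6, 36.2]
tool_rot: [0.001, 0.707, 0.707, 0.0]
force: [-0.5, -0.0, -0.8]
grip_width: 0.996
finger_force: 0.0
```

step_arm(deltas="0 0 0 0 0 0;0 0 0 0 0 0;0 0 0 0 0 0;0 0 0 0 0 0", jaw=45)

```text
time_s: 18.5
eef_pos: [609.3, -313.6, 36.6]
tool_rot: [0.001, 0.707, 0.707, 0.0]
force: [-1.1, 0.0, 5.9]
grip_width: 0.658
finger_force: 37.5
```

step_arm(deltas="0 0 -25 0 0 0;0 0 -45 0 0 0;0 0 -45 0 0 0;0 0 -45 0 0 0;0 0 -25 0 0 0;25 -1 0 0 0 0;42 -1 0 0 0 0;42 -1 0 0 0 0;40 -1 0 0 0 0;24 0 0 0 0 0;0 0 0 0 0 0;0 0 0 0 0 0")

```text
time_s: 20.0
eef_pos: [604.4, -141.8, 220.6]
tool_rot: [0.001, 0.707, 0.707, -0.0]
force: [-0.5, -0.3, -0.6]
grip_width: 0.658
finger_force: 37.6
```

```bash
python3 snap.py wrist w7;python3 - <<'E'
from h import *
b=pickle.load(open("w7.pkl","rb"));e=b["obs"]["eef_pos"];print(e.round(1))
h,_=blob(b["image"],"red",(250,190,395,345));print(cv2.boundingRect(h))
m2=np.zeros((400,640),np.uint8);cv2.fillConvexPoly(m2,h,255);pp=big(m2)[:,0,:]
for z in(0,2.5,5):print("red rim",z,circ(pp,b,e[2]+z).round(1))
E
```

```text
[604. -65. 347.] [ 0.   -0.3  -0.95]
[ 604.3 -142.3  220.6]
(261, 201, 123, 122)
red rim 0 [ 603.6 -142.    29.4]
red rim 2.5 [ 603.6 -140.5   28.9]
red rim 5 [ 603.6 -138.9   28.3]
```

step_arm(deltas="0.8 0.5 15 0 0 0;0 0 25 0 0 0;0 0 15 0 0 0;0 0 5 0 0 0;0 0 4 0 0 0;0 0 2 0 0 0;0 0 0 0 0 0")

```text
time_s: 20.92
eef_pos: [605.3, -139.4, 154.7]
tool_rot: [0.0, 0.707, 0.708, 0.0]
force: [-0.1, -0.2, -1.0]
grip_width: 0.655
finger_force: 37.6
```

step_arm(deltas="0 0 2 0 0 0;0 0 1 0 0 0;0 0 1 0 0 0;0 0 0 0 0 0")

```text
time_s: 21.42
eef_pos: [605.0, -139.4, 150.3]
tool_rot: [-0.0, 0.707, 0.707, -0.0]
force: [0.1, -0.5, -0.0]
grip_width: 0.654
finger_force: 37.6
```

step_arm(deltas="0 0 1 0 0 0;0 0 1 0 0 0;0 0 0 0 0 0")

```text
time_s: 21.8
eef_pos: [605.2, -139.5, 149.5]
tool_rot: [-0.0, 0.707, 0.707, 0.0]
force: [-2.6, -0.0, 7.4]
grip_width: 0.658
finger_force: 38.3
```

step_arm(deltas="0 0 0 0 0 0;0 0 0 0 0 0;0 0 0 0 0 0", jaw=85)

```text
time_s: 22.18
eef_pos: [605.0, -139.4, 148.1]
tool_rot: [-0.0, 0.707, 0.707, -0.0]
force: [-0.6, -0.8, -0.2]
grip_width: 0.994
finger_force: 0.0
```

step_arm(deltas="0 0 -15 0 0 0;0 0 -30 0 0 0;0 0 -40 0 0 0;0 0 -40 0 0 0;0 0 -20 0 0 0;0 0 0 0 0 0")

```text
time_s: 22.92
eef_pos: [606.2, -140.0, 296.0]
tool_rot: [0.002, 0.707, 0.707, 0.002]
force: [-0.1, -0.4, -0.2]
grip_width: 0.994
finger_force: 0.0
```

```bash
python3 snap.py wrist w8
```

```text
[605. -63. 423.] [ 0.   -0.3  -0.95]
```

step_arm(deltas="-14 -20 0 0 0 0;-24 -45 0 0 0 0;-24 -45 0 0 0 0;-14 -22 0 0 0 0;0 0 0 0 0 0;0 0 0 0 0 0")

```text
time_s: 23.72
eef_pos: [474.4, -214.8, 293.2]
tool_rot: [0.0, 0.706, 0.708, 0.0]
force: [0.4, 1.5, 0.8]
grip_width: 0.997
finger_force: 0.0
```

```bash
python3 snap.py wrist w9;python3 - <<'E'
from h import *
b=pickle.load(open("w8.pkl","rb"));e=b["obs"]["eef_pos"];print(e.round(1))
im=b["image"]
h,_=blob(im,"red",(275,130,400,240));print(cv2.boundingRect(h))
m2=np.zeros((400,640),np.uint8);cv2.fillConvexPoly(m2,h,255);pp=big(m2)[:,0,:]
for z in (142,152,162):print("red",z,circ(pp,b,z).round(1))
im2=pickle.load(open("w9.pkl","rb"))["image"]
cv2.imwrite("pics/c9.png",np.hstack([im[60:400,150:500,::-1],im2[60:400,130:530,::-1]]))
E
```

```text
[ 473. -138.  420.] [ 0.   -0.3  -0.95]
[ 605.2 -139.5  294.3]
(289, 155, 64, 65)
red 142 [ 604.6 -140.8   29.9]
red 152 [ 604.6 -138.    28.8]
red 162 [ 604.6 -135.3   27.7]
```

View pics/c9.png

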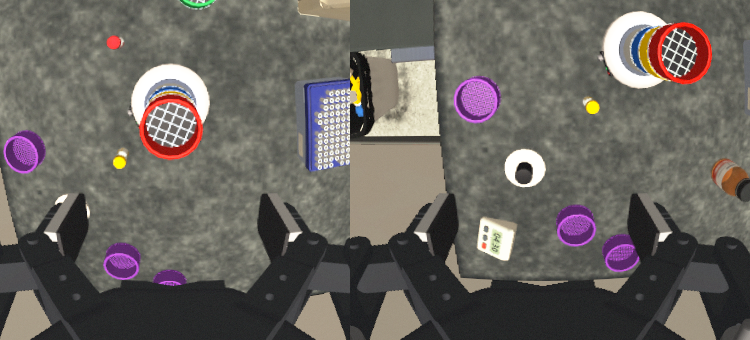

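The left half shows red stacked squarely on yellow. The right half shows the lid at full-image (305,228), knob top about (303,233), with the timer next to it at (276,299). The only object with a black knob is the lid.

```bash
python3 - <<'E'
from h import *
R=[]
for k,bx in(("w9",(280,203,330,255)),("w2",(255,285,305,335))):
    b=pickle.load(open(k+".pkl","rb"));im=b["image"];x0,y0,x1,y1=bx
    H=cv2.cvtColor(im,cv2.COLOR_RGB2HSV);sel=np.zeros((400,640),np.uint8);sel[y0:y1,x0:x1]=255
    w=cv2.inRange(H,np.array((0,0,190)),np.array((180,60,255)))&sel
    h=cv2.convexHull(big(w));m=np.zeros_like(w);cv2.fillConvexPoly(m,h,255)
    p=big(m)[:,0,:]
    print(k,"flange",[circ(p,b,z,half=False).round(1) for z in(15,)])
    kn=cv2.inRange(H[:,:,2],0,60)&cv2.dilate(m,np.ones((5,5)));pk=big(kn)[:,0,:]
    r=[circ(pk,b,z) for z in(0,44,60)];print("knob",[v.round(1) for v in r]);R.append(r)
a,b=R;D0=(a[0]-b[0])[:2];D1=(a[2]-b[2])[:2];print("z",-60*(D0@(D1-D0))/((D1-D0)@(D1-D0)))
E
```

```text
w9 flange [array([ 448.7, -306.5,   29. ])]
knob [array([2.943750e+04, 1.483063e+05, 2.900000e+01]), array([1.46363e+04, 7.21807e+04, 2.90000e+01]), array([4.128920e+04, 2.080309e+05, 2.900000e+01])]
w2 flange [array([ 448.5, -306.1,   28.3])]
knob [array([ 441.8, -338.7,   12.3]), array([ 449.4, -302.2,   11. ]), array([ 452.2, -288.9,   10.5])]
z -149.35894030442776
```

step_arm(deltas="-25 -7 20 0 0 0;-41 -11 40 0 0 0;-25 -6.5 50 0 0 0;0 0 50 0 0 0;0 0 30 0 0 0;0 0 0 0 0 0;0 0 0 0 0 0", jaw=60)

```text
time_s: 24.65
eef_pos: [450.2, -306.7, 103.9]
tool_rot: [0.001, 0.706, 0.708, 0.0]
force: [-0.0, -0.2, 0.7]
grip_width: 0.696
finger_force: 0.0
```

```bash
python3 snap.py wrist w10; python3 - <<'E'
from h import *
b=pickle.load(open("w10.pkl","rb"));print(b["obs"]["eef_pos"].round(1),proj(b,np.array([448.6,-306.3,44.])),proj(b,np.array([448.6,-294.3,44.])))
E
```

```text
[ 449. -230.  231.] [ 0.   -0.3  -0.95]
[ 450.3 -306.9  104.4] [320.91386294 226.07017704] [320.91100813 208.62590255]
```

View pics/w10.png

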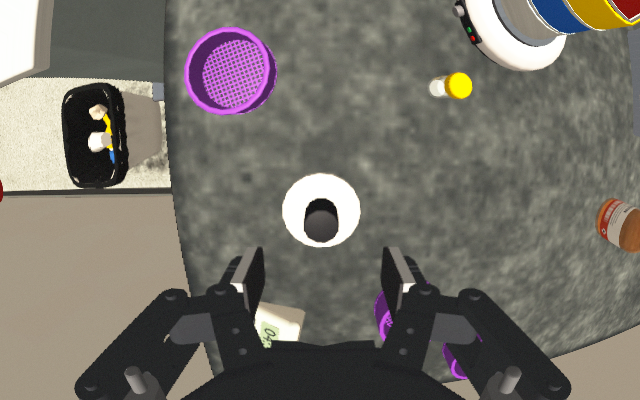

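The knob top is seen at (321,226), exactly where it was predicted. The fingers are clear, so I'll descend.

step_arm(deltas="0 0 20 0 0 0;0 0 25 0 0 0;0 0 14 0 0 0;0 0 5 0 0 0;0 0 0 0 0 0;0 0 0 0 0 0")

```text
time_s: 25.45
eef_pos: [449.2, -307.0, 40.0]
tool_rot: [0.001, 0.707, 0.707, 0.0]
force: [-0.1, -0.6, 0.5]
grip_width: 0.701
finger_force: 0.0
```

step_arm(deltas="0 0 2 0 0 0;0 0 0 0 0 0;0 0 0 0 0 0;0 0 0 0 0 0;0 0 0 0 0 0", jaw=12, force=40)

```text
time_s: 26.08
eef_pos: [448.8, -306.6, 37.6]
tool_rot: [0.0, 0.707, 0.707, 0.0]
force: [-1.5, 0.0, 5.3]
grip_width: 0.261
finger_force: 39.5
```

step_arm(deltas="0 0 -20 0 0 0;0 0 -40 0 0 0;0 0 -50 0 0 0;0 0 -50 0 0 0;0 0 -35 0 0 0;0 0 -18 0 0 0;22 21 0 0 0 0;42 39 0 0 0 0;42 39 0 0 0 0;39.5 36 0 0 0 0;22 21 0 0 0 0;0 0 0 0 0 0")

```text
time_s: 27.58
eef_pos: [606.0, -135.0, 248.4]
tool_rot: [-0.001, 0.705, 0.71, -0.0]
force: [-0.5, 0.1, 0.3]
grip_width: 0.266
finger_force: 39.4
```

step_arm(deltas="0 0 0 0 0 0;0 0 0 0 0 0")

```text
time_s: 27.82
eef_pos: [603.1, -140.7, 250.1]
tool_rot: [-0.0, 0.708, 0.706, -0.001]
force: [-0.1, -0.7, -1.3]
grip_width: 0.267
finger_force: 39.4
```

```bash
python3 snap.py wrist w11; python3 - <<'E'
from h import *
b=pickle.load(open("w11.pkl","rb"));im=b["image"];e=b["obs"]["eef_pos"];print(e.round(1))
H=cv2.cvtColor(im,cv2.COLOR_RGB2HSV);w=cv2.inRange(H,np.array((0,0,190)),np.array((180,60,255)))
w[:190]=0;w[:,:240]=0;w[:,400:]=0
p=big(w);m=np.zeros_like(w);h=cv2.convexHull(p);cv2.fillConvexPoly(m,h,255);print(cv2.boundingRect(h));pp=big(m)[:,0,:]
zf=e[2]-37.6+15
print("flange",zf,circ(pp,b,zf,half=False).round(1),circ(pp,b,zf).round(1))
cv2.imwrite("pics/c11.png",im[100:400,120:520,::-1])
E
```

```text
[603. -64. 377.] [-0.   -0.3  -0.95]
[ 603.3 -140.6  250.3]
(267, 203, 109, 54)
flange 227.68350787719228 [ 601.4 -131.7   22.3] [603.2 -21.   29. ]
```

View pics/c11.png

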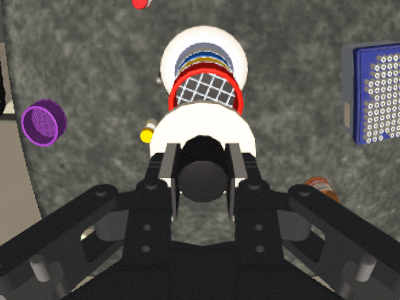

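The lid hangs level, with its flange's +y edge at about crop (203,105) and red below it at (207,90). I'll lower it with a small correction.

step_arm(deltas="1.4 1.2 15 0 0 0;0 0 22 0 0 0;0 0 15 0 0 0;0 0 5 0 0 0;0 0 4 0 0 0;0 0 2 0 0 0;0 0 0 0 0 0")

```text
time_s: 28.75
eef_pos: [606.0, -137.6, 187.7]
tool_rot: [0.0, 0.707, 0.707, 0.0]
force: [-0.1, -0.1, -0.4]
grip_width: 0.264
finger_force: 39.4
```

step_arm(deltas="0 0 2 0 0 0;0 0 1 0 0 0;0 0 1 0 0 0;0 0 0 0 0 0")

```text
time_s: 29.25
eef_pos: [605.7, -137.5, 183.2]
tool_rot: [-0.0, 0.707, 0.707, -0.0]
force: [0.5, -0.3, -0.6]
grip_width: 0.266
finger_force: 39.4
```

Nudge toward the axis (about -1, -1.5 mm) and press on.

step_arm(deltas="-1 -0.7 1 0 0 0;0 0 1 0 0 0;0 0 1 0 0 0;0 0 0 0 0 0")

```text
time_s: 29.75
eef_pos: [605.0, -138.6, 180.6]
tool_rot: [-0.0, 0.707, 0.707, 0.0]
force: [0.1, 0.5, 1.3]
grip_width: 0.264
finger_force: 39.7
```

step_arm(deltas="0 0 0.7 0 0 0;0 0 0 0 0 0;0 0 0 0 0 0")

```text
time_s: 30.12
eef_pos: [605.1, -138.6, 180.6]
tool_rot: [-0.0, 0.707, 0.707, 0.0]
force: [-2.3, 0.1, 6.7]
grip_width: 0.263
finger_force: 40.3
```

step_arm(deltas="0 0 0 0 0 0;0 0 0 0 0 0;0 0 0 0 0 0;0 0 0 0 0 0", jaw=60)

```text
time_s: 30.62
eef_pos: [605.0, -138.5, 179.4]
tool_rot: [-0.0, 0.707, 0.707, -0.0]
force: [-0.7, -0.4, -0.9]
grip_width: 0.7
finger_force: 0.0
```

step_arm(deltas="0 0 -10 0 0 0;0 0 -25 0 0 0;0 0 -40 0 0 0;0 0 -40 0 0 0;25 -20 -15 0 0 0;45 -30 0 0 0 0;45 -30 0 0 0 0;45 -30 0 0 0 0;20 -10 0 0 0 0;0 0 0 0 0 0;0 0 0 0 0 0")

```text
time_s: 32.0
eef_pos: [485.6, 40.3, 310.2]
tool_rot: [0.001, 0.707, 0.707, 0.0]
force: [0.1, -0.2, 0.6]
grip_width: 0.708
finger_force: 0.0
```

```bash
for n in scene side wrist; do python3 snap.py $n f_$n; done; python3 - <<'E'
import cv2,numpy as np
a=cv2.imread("pics/f_scene.png")[120:300,180:400];b=cv2.imread("pics/f_side.png")[150:310,170:390]
c=cv2.imread("pics/f_wrist.png")
cv2.imwrite("pics/fin.png",np.vstack([np.hstack([cv2.resize(a,(400,300)),cv2.resize(b,(400,300))]),cv2.resize(c,(480,300)) if 0 else cv2.copyMakeBorder(cv2.resize(c,(480,300)),0,0,0,320,0)]))
E
```

```text
[ 50. 139. 772.] [ 0.5  -0.36 -0.79]
[ 39. 525. 599.] [ 0.47 -0.72 -0.51]
[485. 117. 437.] [ 0.   -0.3  -0.95]
```

View pics/fin.png

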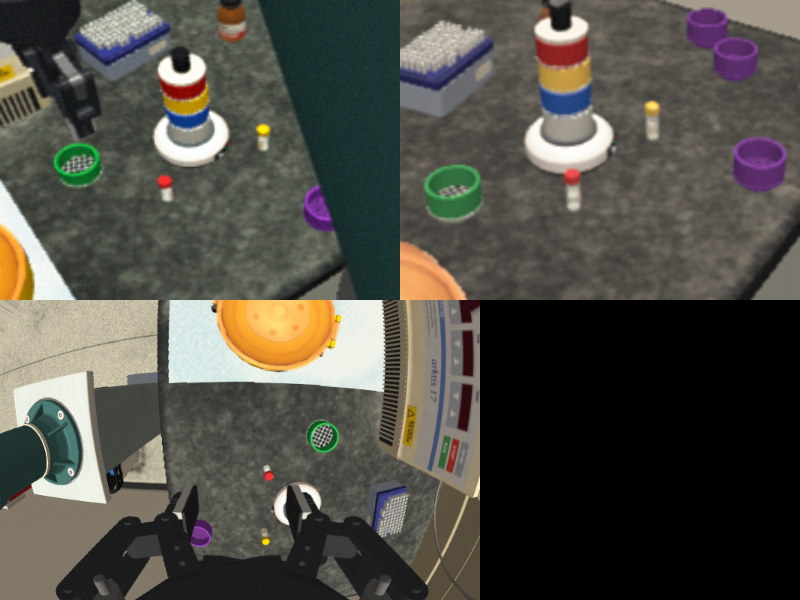

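Scene and side views show a straight stack: blue, yellow, red, then the lid, with the column at about (187,90) and (563,80). The green sieve and both vials are standing in place, and the robot is clear. Handing in.

```bash
python3 -c "
from station import manip
print(manip.hand_in())"
```

```text
the job is handed in; nothing more can be done
None
```

The job is handed in at about 32 s of the 96 s allowed: blue, yellow, red and lid each made contact at the expected seated height, the last views show the stack upright and free-standing with the green sieve and both vials still standing in place, and the hand-in gave no verdict.

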